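Stack two valve cartridges on their assembly pins

ROBOT

A 7-joint arm with a two-finger parallel gripper is mounted at the origin on the work surface. World frame = base frame: x ahead of the robot, y to its left, z up, the work surface at z = 0. Lengths are in m, angles in degrees, forces in N, time in s.
With the tool pointing down it reaches from about 0.425 to 0.875 m from the base axis. Payload 4.7 kg.
Tool frame: the origin (TCP) lies on the mounting face of the last link; the fingertips stand 182 mm ahead of it and the grasp point (between the pads) lies 164 mm ahead of it; z points along the fingers, y is the line along which they close (so a half turn about z gives the same grasp; the last joint's range is limited). The gripper opens to 87 mm and grips with 3 to 60 N. Pads are 19 mm wide; open, the fingers measure 117 mm over their backs; the gripper's body (75 mm by 190 mm) begins 51 mm behind the grasp point.
Start: joints at [74.662, 18.392, -4.016, 83.108, 1.295, 78.541, -3.26], TCP at [0.181, -0.624, 0.405] pointing down, gripper open.
Joint ranges: [-163.93, 163.93], [-17.29, 119.83], [-79.2, 71.16], [3.27, 140.29], [-89.18, 269.18], [5.43, 117.66], [-154.24, 154.24]. Speed limits (degrees/s): [147.25, 147.25, 180, 180, 180, 180, 180].

INTERFACE

Orientations are given as [roll, pitch, yaw] about the fixed x, y, z axes, in that order (R = Rz(yaw) Ry(pitch) Rx(roll)).
In Python, from cell import env gives the robot as it stands.
- The arm moves only by the tool servo_tool, never from a script. Its argument "plan" is a list of rows, each an object with "xyz": the shift along the tool's x, y, z in cm, a list of three; "twist": the turn, a rotation vector about the tool's x, y, z in degrees, a list of three; "jaw": the closure, from 0 (fully open) to 1 (shut). In form: [{"xyz": [x, y, z], "twist": [wx, wy, wz], "jaw": jaw}, ...]. A call has 1 to 10 rows; each row is the pose to reach, as a shift and turn from the pose commanded when the call began, along the tool's axes at that moment; what a row does not reach only later rows make up. A row lasts 1/12 s, in which the tool goes at most 41.7 mm and 7.16 degrees, less where a joint would pass 70% of its speed; a pose out of reach is approached as far as the arm can. A call with a gripper value outside its range is refused whole. The fingers move at their own pace and stop on an object; "newtons" is the grip in N (left out, the last holds). Time passes only in rows, so rows that repeat a pose let the fingers close. It gives the time, the measured TCP pose, the force, the opening and the grip force at its end, in the units of the state.
- env.get_obs(): the state, without advancing time (a new reading comes with each control period).
- env.read_camera(name): name is "scene" or "top" or "wrist"; returns a dict with "img" (400x640x3 uint8, red, green, blue), "camera_matrix" (3x3 intrinsics, pixels), "R" (3x3) and "t" (3): a world point X has camera coordinates R X + t. Camera axes: x right, y down, z forward; pixel columns grow to the right and rows downward; lengths in m; the calibration is good to about 2 mm. A picture is of the moment at which its call begins. There is no depth.
- env.sign_off(): hands the job in; it is judged then, once.
The state is a dict: "time_s": time; "qpos": joint angles; "joint_velocities": joint speeds; "effort": joint torques, N m; "tool_pos": TCP position; "tool_rot": TCP orientation; "force": force on the tool from outside, world axes, zero at the start; "wrist_torque": the same for the moment, N m; "grip_width": finger opening in m; "grasp_force": force on a finger pad.
Only numpy, scipy, OpenCV 4.12 (cv2) and the standard library are available. Lean on these libraries where they do the work, as an engineer would, in place of code of your own. Each camera call takes 0.05 s, during which the arm holds its last target. There are 200 camera calls.

TASK

Stack the two valve sets over the pins of the assembly fixtures. On the white fixture put the black housing at the bottom, then the red seal, then the blue cap with its closed end up; on the teal fixture put the brass housing, then the green seal. Every part must lie flat on the one below and be let go, and the finished cartridge and the amber jar standing among the parts must be left where they are.

Things in the scene. Friction and masses are not known exactly. Their poses are not given: they have to be found in the camera images.
- black_housing: black plastic ring, 54 mm outside diameter, 20 mm high, with a 20 mm through bore; lies flat on the bench. Origin: centre of the underside; z is the axis, up.
- red_seal: red ring, 46 mm outside diameter, 12 mm high, with a 20 mm through bore; lies flat on the bench. Origin: centre of the underside; z is the axis, up.
- blue_cap: blue ribbed cap with a white disc on its closed top, 50 mm across (51 mm over the ribs), 18 mm high, a 20 mm bore 14 mm deep from below; lies on the bench closed end up. Origin: centre of the underside; z is the axis, up.
- brass_housing: brass ring, 54 mm outside diameter, 20 mm high, with a 20 mm through bore; lies flat on the bench. Origin: centre of the underside; z is the axis, up.
- green_seal: green ring, 46 mm outside diameter, 12 mm high, with a 20 mm through bore; lies flat on the bench. Origin: centre of the underside; z is the axis, up.
- white_fixture: white block, 70 x 70 mm, 20 mm thick, fixed to the bench at any yaw, with one upright steel guide pin in the middle: pin 10 mm in diameter, its last 7 mm tapering to 3 mm, tip 42 mm above the block's top (62 mm above the bench). Origin: centre of the block's underside, on the bench under the pin; z up.
- teal_fixture: teal (blue-green) block, 70 x 70 mm, 20 mm thick, fixed to the bench at any yaw, with one upright steel guide pin in the middle: pin 10 mm in diameter, its last 7 mm tapering to 3 mm, tip 42 mm above the block's top (62 mm above the bench). Origin: centre of the block's underside, on the bench under the pin; z up.
- cartridge: finished cartridge, not to be moved: black upright cylinder with a thin red band, 30 mm in diameter, 60 mm high, loose. It must stay upright and within 30 mm of where it stood at the start. Origin: centre of its underside.
- jar: amber jar with a white cap, not to be moved: 44 mm in diameter, 45 mm high, loose. It must stay upright and within 30 mm of where it stood at the start. Origin: centre of its underside.

How it is judged:
By the outcome, as a careful person would: the job done as asked, in the order asked, and still so for the second after the job is handed in, with the robot touching nothing.
It also fails if it takes over 141 s, if anything falls off the work surface, if the arm or the gripper's body presses on something with over 40 N, if the wrist force passes 120 N, or if a joint passes its speed limit or range.

## Working session

There is one attempt and no reset: what is moved stays moved. The work goes in short steps, Python scripts to look and compute and a tool call to move; the robot and the scene stay as the last step left them, time stands still between calls to the robot, and variables do not carry over. Pictures are saved under pics/ and viewed, at most 14 in all, crops included, and the job is handed in when it is done.

Besides the shell and the picture viewer there is one more tool, called after "Request:" as name(argument=value, ...), one argument or row to a line, values as JSON. servo_tool: Moves the arm, as the interface text tells. Its arguments: {"type":"object","properties":{"plan":{"type":"array","items":{"type":"object","properties":{"xyz":{"type":"array","items":{"type":"number"}},"twist":{"type":"array","items":{"type":"number"}},"jaw":{"type":"number"}}}},"newtons":{"type":"number"}},"required":["plan"]}

```bash
mkdir -p pics
python3 - <<'E'
from cell import env
import cv2
o=env.get_obs(); print({k:o[k] for k in("time_s","tool_pos","tool_rot","grip_width","force")})
for n in("scene","top"):
    c=env.read_camera(n); cv2.imwrite(f"pics/{n}0.png",c["img"][:,:,::-1]); print(n,c["camera_matrix"],c["R"],c["t"])
E
```

```text
{'time_s': 0.0, 'tool_pos': array([ 0.18069552, -0.62417798,  0.40363746]), 'tool_rot': array([-1.79890890e+02,  5.20624990e-03,  1.61490124e+01]), 'grip_width': 0.08702672165911463, 'force': array([-0.44083267,  0.34243973, -0.81044888])}
scene [[403.84500544   0.         314.14023174]
 [  0.         403.84500544 192.74395792]
 [  0.           0.           1.        ]] [[ 0.17913644  0.98373929 -0.01292853]
 [ 0.78511215 -0.15086147 -0.60069936]
 [-0.59288198  0.0974568  -0.79937046]] [-0.09213618 -0.36774548  1.34631133]
top [[496.69117447   0.         319.42828367]
 [  0.         496.69117447 200.96048781]
 [  0.           0.           1.        ]] [[ 0.02660819 -0.99964512  0.00128292]
 [-0.97883299 -0.02631469 -0.20296184]
 [ 0.20292357  0.00414468 -0.97918581]] [0.00227132 0.52143244 1.40832826]
```

View pics/scene0.png

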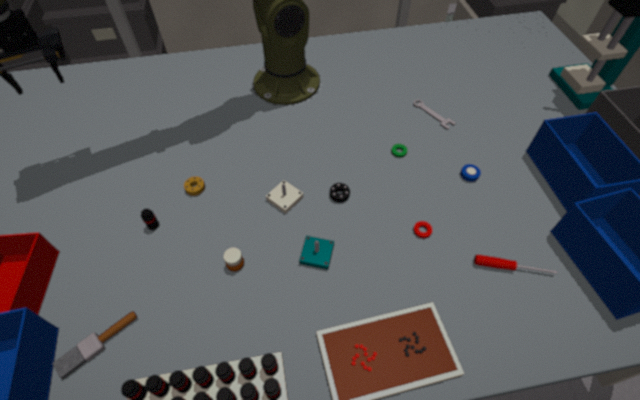

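View pics/top0.png

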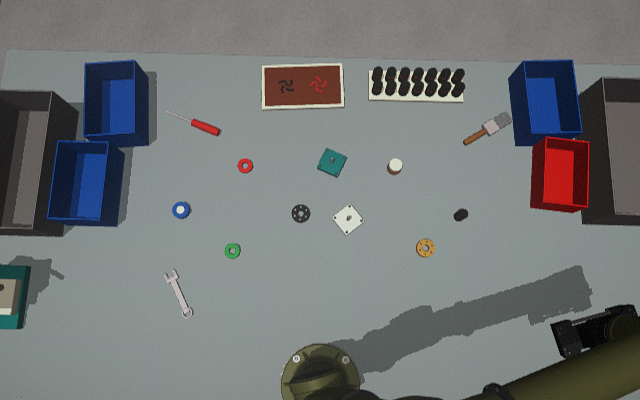

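The views show, as scene / top pixels:
- brass (194,185) / (426,248)
- black (340,192) / (301,213)
- red (423,229) / (245,166)
- blue (470,172) / (181,210)
- green (399,150) / (232,250)
- white fixture (285,197) / (348,219)
- teal fixture (317,252) / (332,162)
- cartridge (150,218) / (460,214)
- jar (233,259) / (395,165)

```bash
cat > h.py <<'E'
from cell import env
import cv2, numpy as np
S={'black':((340,192),(301,213),.01),'red':((423,229),(245,166),.006),'blue':((470,172),(181,210),.009),'brass':((194,185),(426,248),.01),
'green':((399,150),(232,250),.006),'white':((285,197),(348,219),.02),'teal':((317,252),(332,162),.02),'cart':((150,218),(460,214),.03),'jar':((233,259),(395,165),.022)}
def ray(c,u,v,z):
    d=c["R"].T@np.linalg.solve(c["camera_matrix"],[u,v,1.]); o=-c["R"].T@c["t"]
    return o+d*(z-o[2])/d[2]
def mask(img,n):
    hsv=cv2.cvtColor(img,cv2.COLOR_RGB2HSV); h,s,v=[hsv[...,i].astype(int) for i in range(3)]
    m={'red':(s>150)&((h<8)|(h>172)),'blue':(s>130)&(abs(h-112)<12),'brass':(s>110)&(abs(h-20)<9),'green':(s>120)&(abs(h-65)<15),
       'teal':(s>110)&(abs(h-90)<10),'white':(s<60)&(v>150),'black':v<60,'cart':v<60,'jar':((s>110)&(h<20))|((s<60)&(v>150))}[n]
    return m.astype(np.uint8)
def blob(img,n,uv,r=25):
    m=mask(img,n); u,v=map(int,np.round(uv)); k=np.zeros_like(m); k[max(v-r,0):v+r,max(u-r,0):u+r]=1
    nc,_,st,_=(q:=cv2.connectedComponentsWithStats(m*k)); lab=q[1]
    if nc<2: return None
    i=1+np.argmax(st[1:,4]); c=cv2.findContours((lab==i).astype(np.uint8),0,1)[0][0]
    hu=cv2.convexHull(c); M=cv2.moments(hu)
    return M['m10']/M['m00'],M['m01']/M['m00'],M['m00'],hu[:,0]
E
python3 - <<'E'
from h import *
C=[env.read_camera(n) for n in("scene","top")]
for n,(a,b,z) in S.items():
    for c,uv in zip(C,(a,b)):
        q=blob(c["img"],n,uv)
        print(n,q and (np.round(q[:3],1),np.round(ray(c,q[0],q[1],z)[:2],4)), c["img"][uv[1],uv[0]])
    if n in('white','teal'): print(cv2.minAreaRect(np.array([ray(c,*map(float,p),.02)[:2]*1000 for p in q[3]],np.float32)))
E
```

```text
black (array([339.2, 192.9, 293. ]), array([0.4902, 0.071 ])) [55 59 60]
black (array([300.3, 213. , 223.5]), array([0.4916, 0.0732])) [141 150 149]
red (array([422.5, 229.3, 214.5]), array([0.6346, 0.2481])) [101 110 111]
red (array([244.5, 165.3, 141.5]), array([0.6372, 0.2505])) [140 151 151]
blue (array([470. , 172.2, 228. ]), array([0.4878, 0.4334])) [174 170 153]
blue (array([180.2, 209.6, 197. ]), array([0.4926, 0.4364])) [211 215 201]
brass (array([193.8, 185.5, 269. ]), array([ 0.3931, -0.3036])) [79 69 47]
brass (array([425.1, 247.6, 245. ]), array([ 0.397 , -0.3016])) [142 154 152]
green (array([398.9, 149.9, 137. ]), array([0.3701, 0.2714])) [91 99 97]
green (array([231.8, 250.4, 157.5]), array([0.3737, 0.2732])) [141 151 149]
white (array([284.1, 194.1, 489. ]), array([ 0.4745, -0.0714])) [175 171 156]
white (array([ 347.5,  219.5, 2292. ]), array([ 0.4737, -0.0689])) [84 81 81]
((477.6006164550781, -69.31778717041016), (148.56939697265625, 147.47511291503906), 1.5335800647735596)
teal (array([316.5, 252.2, 800. ]), array([ 0.656 , -0.0199])) [31 78 77]
teal (array([331.3, 162.2, 485.5]), array([ 0.6501, -0.0166])) [80 76 72]
((650.2919921875, -16.921043395996094), (68.66716003417969, 70.67066955566406), 65.81987762451172)
cart (array([149.5, 219.4, 234.5]), array([ 0.4963, -0.4061])) [ 5  4 13]
cart (array([460.4, 214.6, 105.5]), array([ 0.4959, -0.404 ])) [32 35 35]
jar (array([231.8, 254.7, 177.5]), array([ 0.6269, -0.2141])) [180 179 163]
jar (array([394.4, 167.5, 300. ]), array([ 0.638 , -0.2096])) [210 216 198]
```

Request:
servo_tool(
  plan=[
    {"xyz":[3,-2.5,1],"twist":[0,0,2],"jaw":0},
    {"xyz":[6,-5,2],"twist":[0,0,4],"jaw":0},
    {"xyz":[9,-7.5,3],"twist":[0,0,6],"jaw":0},
    {"xyz":[12,-10,4],"twist":[0,0,8],"jaw":0},
    {"xyz":[15,-12.5,5],"twist":[0,0,10],"jaw":0},
    {"xyz":[18,-15,6],"twist":[0,0,12],"jaw":0},
    {"xyz":[21,-17.5,7],"twist":[0,0,14],"jaw":0},
    {"xyz":[24,-20,8],"twist":[0,0,16.15],"jaw":0},
    {"xyz":[27,-22.5,9],"twist":[0,0,16.15],"jaw":0},
    {"xyz":[29.6,-24.9,10],"twist":[0,0,16.15],"jaw":0},
  ],
)

```text
time_s: 1.03
tool_pos: [0.3969, -0.3006, 0.3045]
tool_rot: [180.0, -0.0, 0.0]
force: [0.5, -0.6, -1.0]
grip_width: 0.0872
grasp_force: 0.0
```

Run:
```python
from cell import env
import cv2
c=env.read_camera("wrist"); o=env.get_obs(); print({k:o[k] for k in("time_s","tool_pos","tool_rot","qpos","force")})
cv2.imwrite("pics/w1.png",c["img"][:,:,::-1]); print(c["camera_matrix"],c["R"],c["t"])
```

```text
{'time_s': 1.0833, 'tool_pos': array([ 0.4002848 , -0.29350892,  0.30250516]), 'tool_rot': array([-1.79654253e+02, -1.66025470e-02,  5.67484881e-01]), 'qpos': array([ 51.45053739,   5.23435873, -18.95127765, 111.19880805,
         1.55638668,  64.03259941, -57.54613109]), 'force': array([ 1.97659411,  7.22264874, -2.26232533])}
[[331.12712684   0.         318.69566862]
 [  0.         331.12712684 203.48399676]
 [  0.           0.           1.        ]] [[-6.41598104e-04 -9.99999570e-01  6.69820006e-04]
 [-9.52582586e-01  8.14987740e-04  3.04279069e-01]
 [-3.04279484e-01 -4.42834000e-04 -9.52582699e-01]] [-0.30034887  0.37118396  0.41790583]
```

View pics/w1.png

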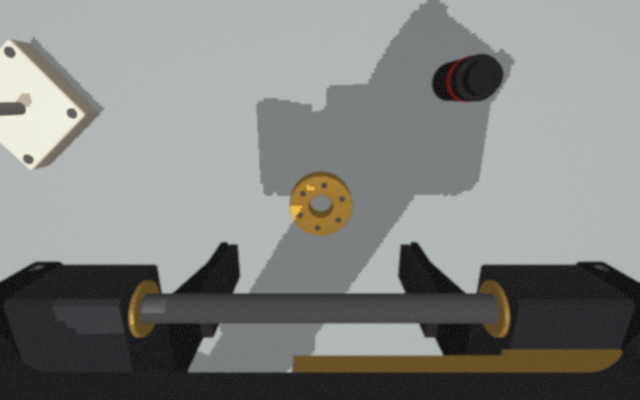

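The wrist view shows the brass ring at (321,204), ahead of the fingers, and the cartridge clear of it at (470,78).

Request:
servo_tool(
  plan=[
    {"xyz":[0,0,0],"twist":[0,0,0],"jaw":0},
    {"xyz":[0,0,0],"twist":[0,0,0],"jaw":0},
    {"xyz":[0,0,0],"twist":[0,0,0],"jaw":0},
  ],
)

```text
time_s: 1.33
tool_pos: [0.3952, -0.3041, 0.305]
tool_rot: [179.9, 0.0, -0.1]
force: [-0.1, 0.5, 0.6]
grip_width: 0.0871
grasp_force: 0.0
```

```bash
cat >> h.py <<'E'
def wrist(n,xy,r=60):
    c=env.read_camera("wrist"); z=S[n][2]; p=c["R"]@np.r_[xy,z]+c["t"]; p=c["camera_matrix"]@p; uv=p[:2]/p[2]
    q=blob(c["img"],n,uv,r); o=env.get_obs(); P=ray(c,q[0],q[1],z)[:2]
    d=P-o["tool_pos"][:2]
    print(n,"seed",uv.round(),"px",np.round(q[:3],1),"xy",P.round(4),"tool",o["tool_pos"].round(4),o["tool_rot"].round(2),"move cm (yaw0)",(d*[100,-100]).round(2),"time",o["time_s"],"qpos",o["qpos"].round())
    return c,q
E
python3 -c "
from h import *
wrist('brass',(.396,-.302))"
```

```text
brass seed [316. 197.] px [ 316.1  201.1 3008. ] xy [ 0.3926 -0.3021] tool [ 0.395  -0.3044  0.3051] [ 1.7995e+02 -1.0000e-02 -1.6000e-01] move cm (yaw0) [-0.24 -0.24] time 1.3833 qpos [ 52.   5. -18. 111.   2.  64. -57.]
```

Request:
servo_tool(
  plan=[
    {"xyz":[-0.2,-0.2,2],"twist":[0,0,0],"jaw":0},
    {"xyz":[-0.2,-0.2,5],"twist":[0,0,0],"jaw":0},
    {"xyz":[-0.2,-0.2,8],"twist":[0,0,0],"jaw":0},
    {"xyz":[-0.2,-0.2,10],"twist":[0,0,0],"jaw":0},
    {"xyz":[-0.2,-0.2,11.3],"twist":[0,0,0],"jaw":0},
    {"xyz":[-0.2,-0.2,11.8],"twist":[0,0,0],"jaw":0},
    {"xyz":[-0.2,-0.2,12],"twist":[0,0,0],"jaw":0},
    {"xyz":[-0.2,-0.2,12],"twist":[0,0,0],"jaw":0},
    {"xyz":[-0.2,-0.2,12],"twist":[0,0,0],"jaw":0},
  ],
  newtons=25,
)

```text
time_s: 2.13
tool_pos: [0.3941, -0.3017, 0.1858]
tool_rot: [179.9, -0.1, -0.1]
force: [-1.0, 0.1, 0.5]
grip_width: 0.0865
grasp_force: 0.0
```

Request:
servo_tool(
  plan=[
    {"xyz":[0,0,0],"twist":[0,0,0],"jaw":1},
    {"xyz":[0,0,0],"twist":[0,0,0],"jaw":1},
    {"xyz":[0,0,0],"twist":[0,0,0],"jaw":1},
    {"xyz":[0,0,0],"twist":[0,0,0],"jaw":1},
    {"xyz":[0,0,0],"twist":[0,0,0],"jaw":1},
    {"xyz":[0,0,0],"twist":[0,0,0],"jaw":1},
    {"xyz":[0,0,0],"twist":[0,0,0],"jaw":1},
    {"xyz":[0,0,0],"twist":[0,0,0],"jaw":1},
  ],
)

```text
time_s: 2.8
tool_pos: [0.3939, -0.301, 0.1849]
tool_rot: [180.0, -0.0, -0.0]
force: [-0.3, 0.0, 1.9]
grip_width: 0.0539
grasp_force: 25.0
```

Request:
servo_tool(
  plan=[
    {"xyz":[0,0,-1],"twist":[0,0,0],"jaw":1},
    {"xyz":[0,0,-4],"twist":[0,0,0],"jaw":1},
    {"xyz":[0,0,-7.5],"twist":[0,0,0],"jaw":1},
    {"xyz":[1,-2,-10.5],"twist":[0,0,0],"jaw":1},
    {"xyz":[3,-5,-12],"twist":[0,0,0],"jaw":1},
    {"xyz":[5,-8,-12],"twist":[0,0,0],"jaw":1},
    {"xyz":[7,-11,-12],"twist":[0,0,0],"jaw":1},
    {"xyz":[9,-14,-12],"twist":[0,0,0],"jaw":1},
  ],
)

```text
time_s: 3.47
tool_pos: [0.4843, -0.1594, 0.3059]
tool_rot: [179.9, -0.1, -0.0]
force: [0.1, -0.6, -0.7]
grip_width: 0.0542
grasp_force: 25.0
```

Request:
servo_tool(
  plan=[
    {"xyz":[2,-3,0],"twist":[0,0,0],"jaw":1},
    {"xyz":[4,-6.5,0],"twist":[0,0,0],"jaw":1},
    {"xyz":[6,-10,0],"twist":[0,0,0],"jaw":1},
    {"xyz":[7,-13,0],"twist":[0,0,0],"jaw":1},
    {"xyz":[7.6,-14.4,0],"twist":[0,0,0],"jaw":1},
    {"xyz":[7.6,-14.4,0],"twist":[0,0,0],"jaw":1},
    {"xyz":[7.6,-14.4,0],"twist":[0,0,0],"jaw":1},
    {"xyz":[7.6,-14.4,0],"twist":[0,0,0],"jaw":1},
  ],
)

```text
time_s: 4.13
tool_pos: [0.5595, -0.0181, 0.3047]
tool_rot: [179.9, 0.1, -0.1]
force: [0.2, 0.1, -1.7]
grip_width: 0.0537
grasp_force: 25.0
```

```bash
python3 -c "
from h import *
c,q=wrist('teal',(.652,-.0175),100)
cv2.imwrite('pics/w2.png',c['img'][:,:,::-1])
print(cv2.boxPoints(cv2.minAreaRect(q[3])))"
```

```text
teal seed [317.  85.] px [ 318.4   85.2 8702. ] xy [ 0.6516 -0.0184] tool [ 0.5594 -0.0186  0.3046] [ 1.7993e+02  5.0000e-02 -1.3000e-01] move cm (yaw0) [ 9.22 -0.02] time 4.1833 qpos [ 28.  14. -33. 102.   8.  66. -98.]
[[254.77382 110.08852]
 [293.49185  21.59018]
 [380.31152  59.57379]
 [341.59348 148.07213]]
```

View pics/w2.png

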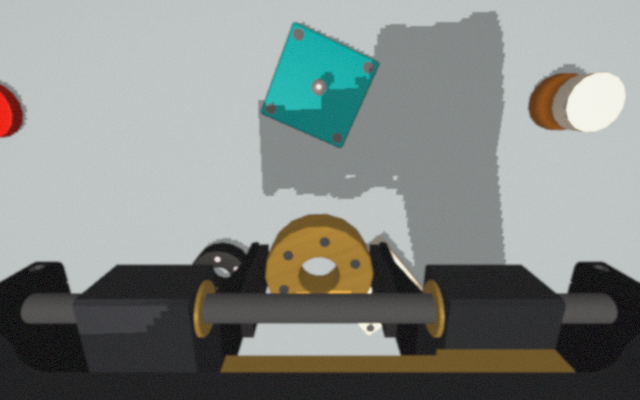

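The teal block is centred at (318,85) with its pin at (319,87). The brass ring is held level, bore at (319,267), and the jar sits well to the right.

```bash
python3 -c "
from h import *
c=env.read_camera('wrist'); t=env.get_obs()['tool_pos']
q=blob(c['img'],'brass',(319,255),50); h=q[3]; print(h.min(0),h.max(0))
print('ring bore/top',ray(c,319,267,t[2]-.165)-t)
for v in (217,222): print('rear edge',ray(c,319,v,t[2]-.165)-t,ray(c,319,v,t[2]-.185)-t)
print('pin tip',ray(c,318.5,87,.062),ray(c,318.5,87,.055))"
```

```text
[269 215] [368 293]
ring bore/top [ 3.93297464e-03 -9.89052760e-05 -1.65000000e-01]
rear edge [ 0.03014289 -0.00019169 -0.165     ] [ 0.02280929 -0.00021476 -0.185     ]
rear edge [ 0.02763835 -0.00018283 -0.165     ] [ 0.01996103 -0.00020468 -0.185     ]
pin tip [ 0.64917073 -0.01903201  0.062     ] [ 0.64936399 -0.01903988  0.055     ]
```

Request:
servo_tool(
  plan=[
    {"xyz":[2,0,0],"twist":[0,0,0],"jaw":1},
    {"xyz":[5,0,0],"twist":[0,0,0],"jaw":1},
    {"xyz":[8,0,1],"twist":[0,0,0],"jaw":1},
    {"xyz":[9.3,0,2],"twist":[0,0,0],"jaw":1},
    {"xyz":[9.3,0,3],"twist":[0,0,0],"jaw":1},
    {"xyz":[9.3,0,4.5],"twist":[0,0,0],"jaw":1},
    {"xyz":[9.3,0,5],"twist":[0,0,0],"jaw":1},
    {"xyz":[9.3,0,5.5],"twist":[0,0,0],"jaw":1},
    {"xyz":[9.3,0,6],"twist":[0,0,0],"jaw":1},
    {"xyz":[9.3,0,6.5],"twist":[0,0,0],"jaw":1},
  ],
)

```text
time_s: 5.07
tool_pos: [0.6527, -0.0173, 0.2401]
tool_rot: [180.0, -0.1, -0.0]
force: [-0.5, -0.1, -1.2]
grip_width: 0.0536
grasp_force: 25.0
```

Request:
servo_tool(
  plan=[
    {"xyz":[0,0,1],"twist":[0,0,0],"jaw":1},
    {"xyz":[0,0,2],"twist":[0,0,0],"jaw":1},
    {"xyz":[0,0,2.7],"twist":[0,0,0],"jaw":1},
    {"xyz":[0,0,3.2],"twist":[0,0,0],"jaw":1},
    {"xyz":[0,0,3.4],"twist":[0,0,0],"jaw":1},
    {"xyz":[0,0,3.4],"twist":[0,0,0],"jaw":1},
    {"xyz":[0,0,3.4],"twist":[0,0,0],"jaw":1},
  ],
)

```text
time_s: 5.65
tool_pos: [0.653, -0.0168, 0.2058]
tool_rot: [-180.0, -0.0, 0.0]
force: [0.5, 0.5, -0.9]
grip_width: 0.0542
grasp_force: 25.0
```

Request:
servo_tool(
  plan=[
    {"xyz":[0,0,0.1],"twist":[0,0,0],"jaw":0.2},
    {"xyz":[0,0,0.1],"twist":[0,0,0],"jaw":0},
    {"xyz":[0,0,0.1],"twist":[0,0,0],"jaw":0},
    {"xyz":[0,0,0.1],"twist":[0,0,0],"jaw":0},
    {"xyz":[0,0,0.1],"twist":[0,0,0],"jaw":0},
    {"xyz":[0,0,-1],"twist":[0,0,0],"jaw":0},
    {"xyz":[0,0,-3],"twist":[0,0,0],"jaw":0},
    {"xyz":[0,0,-6.5],"twist":[0,0,0],"jaw":0},
    {"xyz":[0,0,-9],"twist":[0,0,0],"jaw":0},
    {"xyz":[0,0,-10],"twist":[0,0,0],"jaw":0},
  ],
)

```text
time_s: 6.48
tool_pos: [0.6541, -0.0164, 0.3113]
tool_rot: [180.0, -0.4, 0.0]
force: [0.3, -0.6, 0.2]
grip_width: 0.087
grasp_force: 0.0
```

Request:
servo_tool(
  plan=[
    {"xyz":[-3,-2,0],"twist":[0,0,0],"jaw":0},
    {"xyz":[-6,-4,0],"twist":[0,0,0],"jaw":0},
    {"xyz":[-9,-6,0],"twist":[0,0,0],"jaw":0},
    {"xyz":[-12,-8,0],"twist":[0,0,0],"jaw":0},
    {"xyz":[-15,-9,0],"twist":[0,0,0],"jaw":0},
    {"xyz":[-16.2,-9,0],"twist":[0,0,0],"jaw":0},
    {"xyz":[-16.2,-9,0],"twist":[0,0,0],"jaw":0},
    {"xyz":[-16.2,-9,0],"twist":[0,0,0],"jaw":0},
    {"xyz":[-16.2,-9,0],"twist":[0,0,0],"jaw":0},
  ],
)

```text
time_s: 7.23
tool_pos: [0.4918, 0.0725, 0.3061]
tool_rot: [180.0, -0.1, -0.1]
force: [-0.4, 0.8, -0.1]
grip_width: 0.0871
grasp_force: 0.0
```

```bash
python3 -c "
from h import *
c,q=wrist('black',(.491,.072),45)
print(q[3].min(0),q[3].max(0))
cv2.imwrite('pics/w3.png',c['img'][:,:,::-1])"
```

```text
black seed [319. 199.] px [ 318.9  194.9 1969.5] xy [0.495  0.0724] tool [0.4919 0.0724 0.306 ] [-1.7998e+02 -5.0000e-02 -8.0000e-02] move cm (yaw0) [0.31 0.  ] time 7.2833 qpos [  24.    6.  -37.  110.    4.   64. -105.]
[290 172] [349 219]
```

View pics/w3.png

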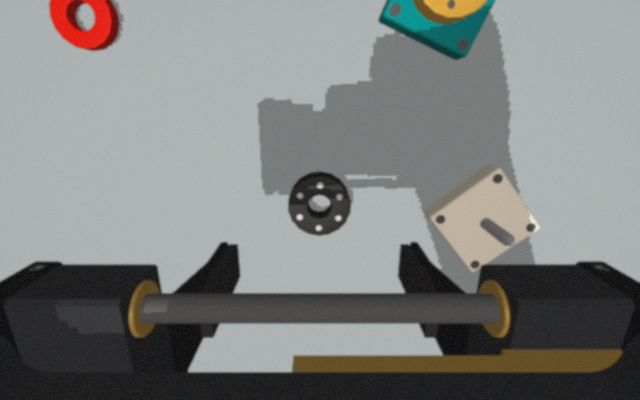

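The black ring spans rows 172–235, centre about (319,203); my mask clipped its lower edge. The white block's top face is centred near (485,220), with the pin base there. Brass lies on teal at the top.

Request:
servo_tool(
  plan=[
    {"xyz":[-0.3,0,2],"twist":[0,0,0],"jaw":0},
    {"xyz":[-0.3,0,5],"twist":[0,0,0],"jaw":0},
    {"xyz":[-0.3,0,8],"twist":[0,0,0],"jaw":0},
    {"xyz":[-0.3,0,10],"twist":[0,0,0],"jaw":0},
    {"xyz":[-0.3,0,11.3],"twist":[0,0,0],"jaw":0},
    {"xyz":[-0.3,0,11.8],"twist":[0,0,0],"jaw":0},
    {"xyz":[-0.3,0,12],"twist":[0,0,0],"jaw":0},
    {"xyz":[-0.3,0,12],"twist":[0,0,0],"jaw":0},
    {"xyz":[-0.3,0,12],"twist":[0,0,0],"jaw":0},
  ],
)

```text
time_s: 8.03
tool_pos: [0.4887, 0.0731, 0.1865]
tool_rot: [-180.0, -0.1, -0.0]
force: [0.6, -0.4, 0.2]
grip_width: 0.0872
grasp_force: 0.0
```

Request:
servo_tool(
  plan=[
    {"xyz":[0,0,0],"twist":[0,0,0],"jaw":1},
    {"xyz":[0,0,0],"twist":[0,0,0],"jaw":1},
    {"xyz":[0,0,0],"twist":[0,0,0],"jaw":1},
    {"xyz":[0,0,0],"twist":[0,0,0],"jaw":1},
    {"xyz":[0,0,0],"twist":[0,0,0],"jaw":1},
    {"xyz":[0,0,0],"twist":[0,0,0],"jaw":1},
    {"xyz":[0,0,0],"twist":[0,0,0],"jaw":1},
  ],
)

```text
time_s: 8.62
tool_pos: [0.4879, 0.0731, 0.1859]
tool_rot: [180.0, -0.0, -0.0]
force: [-0.1, -0.7, 1.6]
grip_width: 0.0532
grasp_force: 25.0
```

Request:
servo_tool(
  plan=[
    {"xyz":[0,0,-1],"twist":[0,0,0],"jaw":1},
    {"xyz":[0,0,-4],"twist":[0,0,0],"jaw":1},
    {"xyz":[-1,0,-7.5],"twist":[0,0,0],"jaw":1},
    {"xyz":[-3,2,-10.5],"twist":[0,0,0],"jaw":1},
    {"xyz":[-5,5,-12],"twist":[0,0,0],"jaw":1},
    {"xyz":[-5,8,-12],"twist":[0,0,0],"jaw":1},
    {"xyz":[-5,11,-12],"twist":[0,0,0],"jaw":1},
    {"xyz":[-5,14,-12],"twist":[0,0,0],"jaw":1},
    {"xyz":[-5,14.2,-12],"twist":[0,0,0],"jaw":1},
    {"xyz":[-5,14.2,-12],"twist":[0,0,0],"jaw":1},
  ],
)

```text
time_s: 9.45
tool_pos: [0.4375, -0.0705, 0.3062]
tool_rot: [180.0, -0.0, -0.2]
force: [0.2, 1.2, -0.2]
grip_width: 0.0533
grasp_force: 25.0
```

Request:
servo_tool(
  plan=[
    {"xyz":[0,0,0],"twist":[0,0,0],"jaw":1},
    {"xyz":[0,0,0],"twist":[0,0,0],"jaw":1},
  ],
)

```text
time_s: 9.62
tool_pos: [0.4379, -0.0675, 0.3059]
tool_rot: [-180.0, -0.0, 0.1]
force: [0.2, 0.4, -0.6]
grip_width: 0.0531
grasp_force: 25.0
```

```bash
python3 -c "
from h import *
c=env.read_camera('wrist');o=env.get_obs();print(o['tool_pos'],o['tool_rot'],o['grip_width'])
cv2.imwrite('pics/w4.png',c['img'][:,:,::-1])"
```

```text
[ 0.43793969 -0.06742432  0.30582002] [-1.79984695e+02  4.40515454e-03  1.41832357e-01] 0.05326561318036358
```

View pics/w4.png

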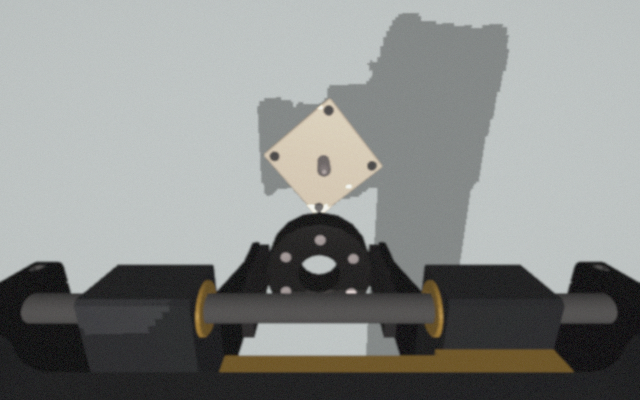

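The white block's corners are (329,98), (264,155), (382,166) and (317,213). That puts the centre at (323,157) and the pin tip near (323,170). The black ring is held the same way brass was.

```bash
python3 -c "
from h import *
c=env.read_camera('wrist');t=env.get_obs()['tool_pos'];print(t)
print(ray(c,323,157.5,.02),ray(c,323,171,.062))
for v in (258,264,229): print(v,ray(c,319.5,v,t[2]-.165)-t)
im=c['img'].astype(int).sum(2)
print(im[90:300:3,323]); print('ring col',im[205:300:2,319]); print('row', im[250,255:390:3])"
```

```text
[ 0.43794903 -0.06750789  0.30580103]
[ 0.47525182 -0.07068604  0.02      ] [ 0.47317066 -0.07017237  0.062     ]
258 [ 8.95182476e-03 -1.04643189e-04 -1.65000000e-01]
264 [ 5.68510592e-03 -1.10548691e-04 -1.65000000e-01]
229 [ 2.41930288e-02 -7.70904748e-05 -1.65000000e-01]
[580 587 581 556 459 602 552 490 603 617 612 616 617 616 610 609 606 612
 602 607 605 592 353 319 315 356 377 489 386 554 599 598 594 592 592 588
 595 595 559 580 700 265  79  75  66 117 119 137 166 424 463 365 114 100
 118 305 582 593 585 580 586 368  75  94  87  99  59 117 174 193]
ring col [307 329 340 327 124  44  85  79  75  71 120 133 124 115 159 346 472 473
 465 443 268 127 119 112 132 393 580 585 581 585 589 586 585 581 465 143
  92  67  89  87  87  67  67  90 155 171 203 209]
row [ 38 102 104 100  93 179 102 102 115 120 134 111 118 127 105 114 128 108
 103 118 120 108 109 116 111 122 118 101 128 122 118 118 119 118 114 117
 118 179 203  88 110 101  64  65  84]
```

Request:
servo_tool(
  plan=[
    {"xyz":[1,0.1,0],"twist":[0,0,0],"jaw":1},
    {"xyz":[2.5,0.2,0],"twist":[0,0,0],"jaw":1},
    {"xyz":[3.75,0.3,1],"twist":[0,0,0],"jaw":1},
    {"xyz":[3.75,0.3,2.5],"twist":[0,0,0],"jaw":1},
    {"xyz":[3.75,0.3,4],"twist":[0,0,0],"jaw":1},
    {"xyz":[3.75,0.3,4.7],"twist":[0,0,0],"jaw":1},
    {"xyz":[3.75,0.3,5.2],"twist":[0,0,0],"jaw":1},
    {"xyz":[3.75,0.3,5.7],"twist":[0,0,0],"jaw":1},
    {"xyz":[3.75,0.3,6.2],"twist":[0,0,0],"jaw":1},
    {"xyz":[3.75,0.3,6.6],"twist":[0,0,0],"jaw":1},
  ],
)

```text
time_s: 10.55
tool_pos: [0.4756, -0.0719, 0.2398]
tool_rot: [180.0, -0.0, -0.0]
force: [0.4, 0.9, -0.3]
grip_width: 0.0534
grasp_force: 25.0
```

Request:
servo_tool(
  plan=[
    {"xyz":[0,0,1],"twist":[0,0,0],"jaw":1},
    {"xyz":[0,0,2],"twist":[0,0,0],"jaw":1},
    {"xyz":[0,0,2.7],"twist":[0,0,0],"jaw":1},
    {"xyz":[0,0,3.2],"twist":[0,0,0],"jaw":1},
    {"xyz":[0,0,3.4],"twist":[0,0,0],"jaw":1},
    {"xyz":[0,0,3.4],"twist":[0,0,0],"jaw":1},
    {"xyz":[0,0,3.4],"twist":[0,0,0],"jaw":1},
  ],
)

```text
time_s: 11.13
tool_pos: [0.4751, -0.0718, 0.2058]
tool_rot: [180.0, 0.1, -0.0]
force: [-2.5, 1.1, 5.5]
grip_width: 0.0533
grasp_force: 25.0
```

Request:
servo_tool(
  plan=[
    {"xyz":[0,0,0],"twist":[0,0,0],"jaw":0.2},
    {"xyz":[0,0,0],"twist":[0,0,0],"jaw":0},
    {"xyz":[0,0,0],"twist":[0,0,0],"jaw":0},
    {"xyz":[0,0,0],"twist":[0,0,0],"jaw":0},
    {"xyz":[0,0,0],"twist":[0,0,0],"jaw":0},
    {"xyz":[0,0,-1],"twist":[0,0,0],"jaw":0},
    {"xyz":[0,0,-3],"twist":[0,0,0],"jaw":0},
    {"xyz":[0,0,-6.5],"twist":[0,0,0],"jaw":0},
    {"xyz":[0,0,-9],"twist":[0,0,0],"jaw":0},
    {"xyz":[0,0,-10],"twist":[0,0,0],"jaw":0},
  ],
)

```text
time_s: 11.97
tool_pos: [0.4767, -0.0717, 0.3102]
tool_rot: [179.9, -0.4, 0.0]
force: [0.2, -0.2, -0.2]
grip_width: 0.0868
grasp_force: 0.0
```

Request:
servo_tool(
  plan=[
    {"xyz":[1.5,-3,0],"twist":[0,0,0],"jaw":0},
    {"xyz":[3,-6.5,0],"twist":[0,0,0],"jaw":0},
    {"xyz":[5,-10,0],"twist":[0,0,0],"jaw":0},
    {"xyz":[7,-13.5,0],"twist":[0,0,0],"jaw":0},
    {"xyz":[9,-17,0],"twist":[0,0,0],"jaw":0},
    {"xyz":[11,-20.5,0],"twist":[0,0,0],"jaw":0},
    {"xyz":[13,-24,0],"twist":[0,0,0],"jaw":0},
    {"xyz":[15,-27.5,0],"twist":[0,0,0],"jaw":0},
    {"xyz":[16.1,-30.5,0],"twist":[0,0,0],"jaw":0},
    {"xyz":[16.1,-32.1,0],"twist":[0,0,0],"jaw":0},
  ],
)

```text
time_s: 12.8
tool_pos: [0.637, 0.2533, 0.305]
tool_rot: [-179.8, 0.0, 0.2]
force: [-0.5, 0.5, -0.4]
grip_width: 0.087
grasp_force: 0.0
```

Request:
servo_tool(
  plan=[
    {"xyz":[0,0,0],"twist":[0,0,0],"jaw":0},
    {"xyz":[0,0,0],"twist":[0,0,0],"jaw":0},
    {"xyz":[0,0,0],"twist":[0,0,0],"jaw":0},
  ],
)

```text
time_s: 13.05
tool_pos: [0.6365, 0.2477, 0.3053]
tool_rot: [179.9, 0.0, -0.1]
force: [-0.7, -0.4, -0.3]
grip_width: 0.087
grasp_force: 0.0
```

```bash
python3 -c "
from h import *
c,q=wrist('red',(.636,.2495),60)
print(q[3].min(0),q[3].max(0))"
```

```text
red seed [316. 197.] px [ 317.2  199.7 1957.5] xy [0.6337 0.2486] tool [0.6367 0.247  0.3055] [ 1.7989e+02  1.0000e-02 -1.3000e-01] move cm (yaw0) [-0.3  -0.15] time 13.1 qpos [   3.   30.  -36.   84.   18.   72. -126.]
[292 175] [342 224]
```

Request:
servo_tool(
  plan=[
    {"xyz":[-0.25,-0.15,2],"twist":[0,0,0],"jaw":0},
    {"xyz":[-0.25,-0.15,5],"twist":[0,0,0],"jaw":0},
    {"xyz":[-0.25,-0.15,8],"twist":[0,0,0],"jaw":0},
    {"xyz":[-0.25,-0.15,10],"twist":[0,0,0],"jaw":0},
    {"xyz":[-0.25,-0.15,11.3],"twist":[0,0,0],"jaw":0},
    {"xyz":[-0.25,-0.15,11.8],"twist":[0,0,0],"jaw":0},
    {"xyz":[-0.25,-0.15,12.1],"twist":[0,0,0],"jaw":0},
    {"xyz":[-0.25,-0.15,12.1],"twist":[0,0,0],"jaw":0},
    {"xyz":[-0.25,-0.15,12.1],"twist":[0,0,0],"jaw":0},
  ],
)

```text
time_s: 13.85
tool_pos: [0.6345, 0.2507, 0.1863]
tool_rot: [-180.0, -0.1, -0.0]
force: [0.3, 0.5, 0.3]
grip_width: 0.0871
grasp_force: 0.0
```

Request:
servo_tool(
  plan=[
    {"xyz":[0,0,0],"twist":[0,0,0],"jaw":1},
    {"xyz":[0,0,0],"twist":[0,0,0],"jaw":1},
    {"xyz":[0,0,0],"twist":[0,0,0],"jaw":1},
    {"xyz":[0,0,0],"twist":[0,0,0],"jaw":1},
    {"xyz":[0,0,0],"twist":[0,0,0],"jaw":1},
    {"xyz":[0,0,0],"twist":[0,0,0],"jaw":1},
    {"xyz":[0,0,0],"twist":[0,0,0],"jaw":1},
    {"xyz":[0,0,0],"twist":[0,0,0],"jaw":1},
  ],
)

```text
time_s: 14.52
tool_pos: [0.6338, 0.2505, 0.1847]
tool_rot: [180.0, 0.0, -0.0]
force: [0.6, -0.6, 0.3]
grip_width: 0.0445
grasp_force: 25.0
```

Request:
servo_tool(
  plan=[
    {"xyz":[0,0,-1],"twist":[0,0,0],"jaw":1},
    {"xyz":[0,0,-4],"twist":[0,0,0],"jaw":1},
    {"xyz":[0,0,-7.5],"twist":[0,0,0],"jaw":1},
    {"xyz":[-1,2,-10.5],"twist":[0,0,0],"jaw":1},
    {"xyz":[-3,4,-12],"twist":[0,0,0],"jaw":1},
    {"xyz":[-5,7,-12],"twist":[0,0,0],"jaw":1},
    {"xyz":[-7,10,-12],"twist":[0,0,0],"jaw":1},
    {"xyz":[-9,13,-12],"twist":[0,0,0],"jaw":1},
    {"xyz":[-11,16,-12],"twist":[0,0,0],"jaw":1},
    {"xyz":[-13,19,-12],"twist":[0,0,0],"jaw":1},
  ],
)

```text
time_s: 15.35
tool_pos: [0.5026, 0.0596, 0.3054]
tool_rot: [180.0, -0.1, 0.0]
force: [0.6, -0.4, 0.6]
grip_width: 0.0448
grasp_force: 25.0
```

Request:
servo_tool(
  plan=[
    {"xyz":[-2,3,0],"twist":[0,0,0],"jaw":1},
    {"xyz":[-4,6,0],"twist":[0,0,0],"jaw":1},
    {"xyz":[-6,9,0],"twist":[0,0,0],"jaw":1},
    {"xyz":[-6.9,12,0],"twist":[0,0,0],"jaw":1},
    {"xyz":[-6.9,13.1,0],"twist":[0,0,0],"jaw":1},
    {"xyz":[-6.9,13.1,0],"twist":[0,0,0],"jaw":1},
    {"xyz":[-6.9,13.1,0],"twist":[0,0,0],"jaw":1},
    {"xyz":[-6.9,13.1,0],"twist":[0,0,0],"jaw":1},
  ],
)

```text
time_s: 16.02
tool_pos: [0.4355, -0.0688, 0.3051]
tool_rot: [-180.0, -0.0, 0.1]
force: [0.4, 0.6, -0.5]
grip_width: 0.0448
grasp_force: 25.0
```

```bash
python3 -c "
from h import *
c=env.read_camera('wrist');t=env.get_obs()['tool_pos'];print(t)
cv2.imwrite('pics/w5.png',c['img'][:,:,::-1])
q=blob(c['img'],'red',(319,265),70); print(q[:3],q[3].min(0),q[3].max(0))"
```

```text
[ 0.43549648 -0.06861856  0.30498609]
(318.8087605806057, 259.90058253677057, 5178.5) [275 222] [363 293]
```

View pics/w5.png

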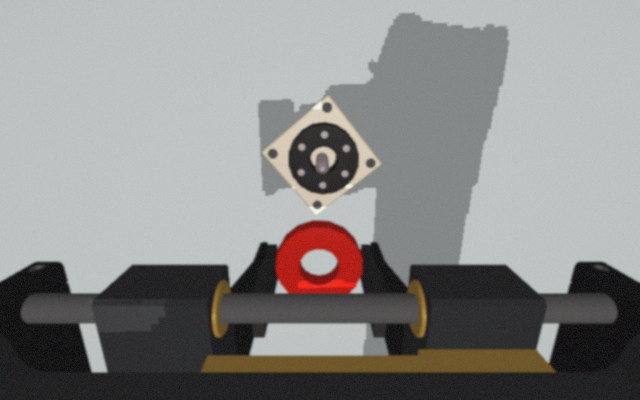

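The black housing is flat and centred around the pin at (323,158). The red seal is held level at (319,262).

Request:
servo_tool(
  plan=[
    {"xyz":[1,0.1,0],"twist":[0,0,0],"jaw":1},
    {"xyz":[2.5,0.2,0],"twist":[0,0,0],"jaw":1},
    {"xyz":[3.95,0.2,1],"twist":[0,0,0],"jaw":1},
    {"xyz":[3.95,0.2,2.5],"twist":[0,0,0],"jaw":1},
    {"xyz":[3.95,0.2,4],"twist":[0,0,0],"jaw":1},
    {"xyz":[3.95,0.2,4.7],"twist":[0,0,0],"jaw":1},
    {"xyz":[3.95,0.2,5.2],"twist":[0,0,0],"jaw":1},
    {"xyz":[3.95,0.2,5.7],"twist":[0,0,0],"jaw":1},
    {"xyz":[3.95,0.2,6.2],"twist":[0,0,0],"jaw":1},
    {"xyz":[3.95,0.2,6.6],"twist":[0,0,0],"jaw":1},
  ],
)

```text
time_s: 16.9
tool_pos: [0.4746, -0.0723, 0.2387]
tool_rot: [180.0, -0.0, 0.0]
force: [0.1, -0.1, 0.4]
grip_width: 0.0447
grasp_force: 25.0
```

Request:
servo_tool(
  plan=[
    {"xyz":[0,0,0.5],"twist":[0,0,0],"jaw":1},
    {"xyz":[0,0,0.9],"twist":[0,0,0],"jaw":1},
    {"xyz":[0,0,1.2],"twist":[0,0,0],"jaw":1},
    {"xyz":[0,0,1.4],"twist":[0,0,0],"jaw":1},
    {"xyz":[0,0,1.4],"twist":[0,0,0],"jaw":1},
    {"xyz":[0,0,1.4],"twist":[0,0,0],"jaw":1},
  ],
)

```text
time_s: 17.4
tool_pos: [0.4744, -0.0724, 0.2248]
tool_rot: [180.0, -0.0, -0.0]
force: [-0.6, -0.3, -0.4]
grip_width: 0.0444
grasp_force: 25.0
```

Request:
servo_tool(
  plan=[
    {"xyz":[0,0,0],"twist":[0,0,0],"jaw":0.35},
    {"xyz":[0,0,0],"twist":[0,0,0],"jaw":0},
    {"xyz":[0,0,0],"twist":[0,0,0],"jaw":0},
    {"xyz":[0,0,0],"twist":[0,0,0],"jaw":0},
    {"xyz":[0,0,0],"twist":[0,0,0],"jaw":0},
    {"xyz":[0,0,-1],"twist":[0,0,0],"jaw":0},
    {"xyz":[0,0,-3],"twist":[0,0,0],"jaw":0},
    {"xyz":[0,0,-6],"twist":[0,0,0],"jaw":0},
    {"xyz":[0,-2,-8],"twist":[0,0,0],"jaw":0},
    {"xyz":[0,-5,-8],"twist":[0,0,0],"jaw":0},
  ],
)

```text
time_s: 18.23
tool_pos: [0.4762, -0.0245, 0.3098]
tool_rot: [179.8, -0.5, -0.3]
force: [1.6, 0.9, -0.5]
grip_width: 0.0866
grasp_force: 0.0
```

Request:
servo_tool(
  plan=[
    {"xyz":[0,-4,0],"twist":[0,0,0],"jaw":0},
    {"xyz":[0,-8,0],"twist":[0,0,0],"jaw":0},
    {"xyz":[0,-12,0],"twist":[0,0,0],"jaw":0},
    {"xyz":[0,-16,0],"twist":[0,0,0],"jaw":0},
    {"xyz":[0,-20,0],"twist":[0,0,0],"jaw":0},
    {"xyz":[0.4,-24,0],"twist":[0,0,0],"jaw":0},
    {"xyz":[0.8,-28,0],"twist":[0,0,0],"jaw":0},
    {"xyz":[1.2,-32,0],"twist":[0,0,0],"jaw":0},
    {"xyz":[1.6,-36,0],"twist":[0,0,0],"jaw":0},
    {"xyz":[1.6,-40,0],"twist":[0,0,0],"jaw":0},
  ],
)

```text
time_s: 19.07
tool_pos: [0.4912, 0.379, 0.3053]
tool_rot: [180.0, -0.1, -0.1]
force: [0.5, 0.2, 0.4]
grip_width: 0.0871
grasp_force: 0.0
```

Request:
servo_tool(
  plan=[
    {"xyz":[0,-3,0],"twist":[0,0,0],"jaw":0},
    {"xyz":[0,-5,0],"twist":[0,0,0],"jaw":0},
    {"xyz":[0,-5.7,0],"twist":[0,0,0],"jaw":0},
    {"xyz":[0,-5.7,0],"twist":[0,0,0],"jaw":0},
    {"xyz":[0,-5.7,0],"twist":[0,0,0],"jaw":0},
    {"xyz":[0,-5.7,0],"twist":[0,0,0],"jaw":0},
  ],
)

```text
time_s: 19.57
tool_pos: [0.4913, 0.4327, 0.3048]
tool_rot: [179.9, -0.0, -0.1]
force: [0.6, 0.0, -0.7]
grip_width: 0.087
grasp_force: 0.0
```

```bash
python3 -c "
from h import *
c,q=wrist('blue',(.49,.435),60)
print(q[3].min(0),q[3].max(0))
d=env.read_camera('top');cv2.imwrite('pics/top1.png',cv2.resize(d['img'][120:280,160:460],None,fx=2.5,fy=2.5)[:,:,::-1])"
```

```text
blue seed [316. 200.] px [ 317.7  202.2 2580.5] xy [0.4878 0.4331] tool [0.4914 0.4326 0.3048] [ 1.799e+02 -4.000e-02 -1.600e-01] move cm (yaw0) [-0.36 -0.05] time 19.6167 qpos [ -10.   29.  -45.   88.   21.   72. -148.]
[290 173] [346 231]
```

View pics/top1.png

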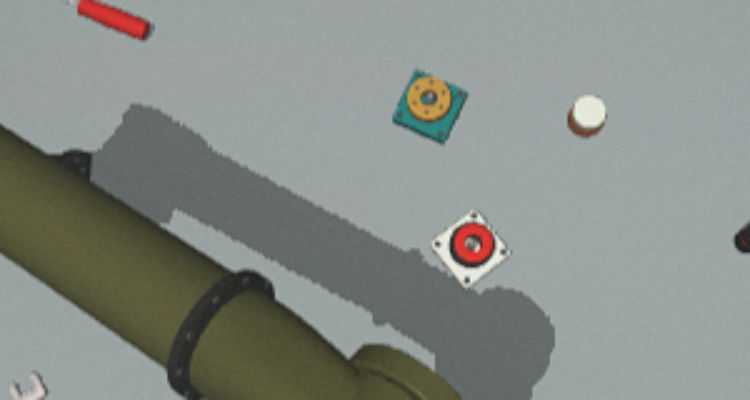

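Red lies on black on the white fixture at (472,243) of the crop, brass lies on teal at (429,98), and the jar stands where it was. Joint 7 is near its limit here, so I'll turn the tool 30° for this grasp.

Request:
servo_tool(
  plan=[
    {"xyz":[-0.3,0,2],"twist":[0,0,-5],"jaw":0},
    {"xyz":[-0.3,0,4.5],"twist":[0,0,-11],"jaw":0},
    {"xyz":[-0.3,0,7],"twist":[0,0,-17],"jaw":0},
    {"xyz":[-0.3,0,9],"twist":[0,0,-24],"jaw":0},
    {"xyz":[-0.3,0,9.5],"twist":[0,0,-30],"jaw":0},
    {"xyz":[-0.3,0,10.5],"twist":[0,0,-30],"jaw":0},
    {"xyz":[-0.3,0,11.5],"twist":[0,0,-30],"jaw":0},
    {"xyz":[-0.3,0,12],"twist":[0,0,-30],"jaw":0},
    {"xyz":[-0.3,0,12],"twist":[0,0,-30],"jaw":0},
    {"xyz":[-0.3,0,12],"twist":[0,0,-30],"jaw":0},
  ],
)

```text
time_s: 20.5
tool_pos: [0.4875, 0.4345, 0.1849]
tool_rot: [180.0, -0.0, 29.9]
force: [-0.3, 0.8, 0.4]
grip_width: 0.0871
grasp_force: 0.0
```

Request:
servo_tool(
  plan=[
    {"xyz":[0,0,0],"twist":[0,0,0],"jaw":1},
    {"xyz":[0,0,0],"twist":[0,0,0],"jaw":1},
    {"xyz":[0,0,0],"twist":[0,0,0],"jaw":1},
    {"xyz":[0,0,0],"twist":[0,0,0],"jaw":1},
    {"xyz":[0,0,0],"twist":[0,0,0],"jaw":1},
    {"xyz":[0,0,0],"twist":[0,0,0],"jaw":1},
    {"xyz":[0,0,0],"twist":[0,0,0],"jaw":1},
    {"xyz":[0,0,0],"twist":[0,0,0],"jaw":1},
  ],
)

```text
time_s: 21.17
tool_pos: [0.4874, 0.4345, 0.1848]
tool_rot: [180.0, -0.0, 30.0]
force: [-0.1, -0.7, 0.1]
grip_width: 0.0498
grasp_force: 25.0
```

Request:
servo_tool(
  plan=[
    {"xyz":[0,0,-1],"twist":[0,0,0],"jaw":1},
    {"xyz":[0,0,-3],"twist":[0,0,3],"jaw":1},
    {"xyz":[0,0,-6],"twist":[0,0,8],"jaw":1},
    {"xyz":[0,0,-9],"twist":[0,0,14],"jaw":1},
    {"xyz":[0,0,-11],"twist":[0,0,20],"jaw":1},
    {"xyz":[0,0,-12],"twist":[0,0,26],"jaw":1},
    {"xyz":[0,0,-12],"twist":[0,0,30],"jaw":1},
    {"xyz":[0,0,-12],"twist":[0,0,30],"jaw":1},
    {"xyz":[0,0,-12],"twist":[0,0,30],"jaw":1},
  ],
)

```text
time_s: 21.92
tool_pos: [0.4871, 0.4346, 0.3051]
tool_rot: [180.0, -0.0, 0.1]
force: [-0.2, 0.3, 0.2]
grip_width: 0.0493
grasp_force: 25.0
```

Request:
servo_tool(
  plan=[
    {"xyz":[0,2,0],"twist":[0,0,0],"jaw":1},
    {"xyz":[0,5,0],"twist":[0,0,0],"jaw":1},
    {"xyz":[0,8.5,0],"twist":[0,0,0],"jaw":1},
    {"xyz":[0,12,0],"twist":[0,0,0],"jaw":1},
    {"xyz":[0,16,0],"twist":[0,0,0],"jaw":1},
    {"xyz":[-0.3,20,0],"twist":[0,0,0],"jaw":1},
    {"xyz":[-0.6,24,0],"twist":[0,0,0],"jaw":1},
    {"xyz":[-0.9,28,0],"twist":[0,0,0],"jaw":1},
    {"xyz":[-1.25,32,0],"twist":[0,0,0],"jaw":1},
    {"xyz":[-1.25,36,0],"twist":[0,0,0],"jaw":1},
  ],
)

```text
time_s: 22.75
tool_pos: [0.4736, 0.0729, 0.3042]
tool_rot: [180.0, 0.1, 0.1]
force: [1.5, -0.4, -0.6]
grip_width: 0.0498
grasp_force: 25.0
```

Request:
servo_tool(
  plan=[
    {"xyz":[0,4,0],"twist":[0,0,0],"jaw":1},
    {"xyz":[0,8,0],"twist":[0,0,0],"jaw":1},
    {"xyz":[0,11,0],"twist":[0,0,0],"jaw":1},
    {"xyz":[0,13,0],"twist":[0,0,0],"jaw":1},
    {"xyz":[0,14.4,0],"twist":[0,0,0],"jaw":1},
    {"xyz":[0,14.5,1],"twist":[0,0,0],"jaw":1},
    {"xyz":[0,14.5,2],"twist":[0,0,0],"jaw":1},
    {"xyz":[0,14.5,3],"twist":[0,0,0],"jaw":1},
    {"xyz":[0,14.5,3.5],"twist":[0,0,0],"jaw":1},
    {"xyz":[0,14.5,3.5],"twist":[0,0,0],"jaw":1},
  ],
)

```text
time_s: 23.58
tool_pos: [0.474, -0.0689, 0.2676]
tool_rot: [-179.9, 0.2, 0.2]
force: [-0.2, -0.1, -0.5]
grip_width: 0.0493
grasp_force: 25.0
```

```bash
python3 -c "
from h import *
c=env.read_camera('wrist');t=env.get_obs()['tool_pos'];print(t)
q=blob(c['img'],'blue',(319,265),75); print(q[:3],q[3].min(0),q[3].max(0))
v=float(q[3].min(0)[1]);print(ray(c,319,v,t[2]-.185)-t)
cv2.imwrite('pics/w6.png',c['img'][:,:,::-1])"
```

```text
[ 0.47442727 -0.06905879  0.26853973]
(318.67368638381333, 258.9373387013523, 6458.0) [268 216] [370 293]
[ 0.02276645  0.00049104 -0.185     ]
```

View pics/w6.png

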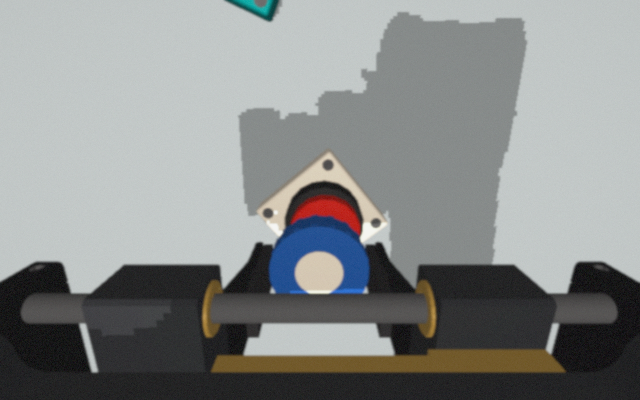

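The cap is held level with its white disc up, at (319,272). The red seal under it is centred near column 325, so I need to shift about 2 mm towards −y.

Request:
servo_tool(
  plan=[
    {"xyz":[0,0.2,0],"twist":[0,0,0],"jaw":1},
    {"xyz":[0,0.2,0.5],"twist":[0,0,0],"jaw":1},
    {"xyz":[0,0.2,1],"twist":[0,0,0],"jaw":1},
    {"xyz":[0,0.2,1.5],"twist":[0,0,0],"jaw":1},
    {"xyz":[0,0.2,2],"twist":[0,0,0],"jaw":1},
    {"xyz":[0,0.2,2.4],"twist":[0,0,0],"jaw":1},
    {"xyz":[0,0.2,2.7],"twist":[0,0,0],"jaw":1},
    {"xyz":[0,0.2,2.9],"twist":[0,0,0],"jaw":1},
    {"xyz":[0,0.2,3.1],"twist":[0,0,0],"jaw":1},
    {"xyz":[0,0.2,3.1],"twist":[0,0,0],"jaw":1},
  ],
)

```text
time_s: 24.47
tool_pos: [0.4747, -0.0724, 0.2384]
tool_rot: [-180.0, 0.0, -0.0]
force: [0.2, 0.5, -0.4]
grip_width: 0.0496
grasp_force: 25.0
```

Request:
servo_tool(
  plan=[
    {"xyz":[0,0,0],"twist":[0,0,0],"jaw":1},
    {"xyz":[0,0,0],"twist":[0,0,0],"jaw":1},
  ],
)

```text
time_s: 24.63
tool_pos: [0.475, -0.0724, 0.2389]
tool_rot: [180.0, -0.0, -0.0]
force: [0.5, 0.1, -0.7]
grip_width: 0.0494
grasp_force: 25.0
```

Request:
servo_tool(
  plan=[
    {"xyz":[0,0,0.1],"twist":[0,0,0],"jaw":1},
    {"xyz":[0,0,0.2],"twist":[0,0,0],"jaw":1},
    {"xyz":[0,0,0.2],"twist":[0,0,0],"jaw":1},
    {"xyz":[0,0,0.2],"twist":[0,0,0],"jaw":1},
  ],
)

```text
time_s: 24.97
tool_pos: [0.4748, -0.0724, 0.2367]
tool_rot: [180.0, 0.0, -0.0]
force: [0.5, -0.7, -0.6]
grip_width: 0.0494
grasp_force: 25.0
```

Request:
servo_tool(
  plan=[
    {"xyz":[0,0,0],"twist":[0,0,0],"jaw":0.3},
    {"xyz":[0,0,0],"twist":[0,0,0],"jaw":0},
    {"xyz":[0,0,0],"twist":[0,0,0],"jaw":0},
    {"xyz":[0,0,0],"twist":[0,0,0],"jaw":0},
    {"xyz":[0,0,0],"twist":[0,0,0],"jaw":0},
    {"xyz":[0,0,-1],"twist":[0,0,0],"jaw":0},
    {"xyz":[0,0,-3],"twist":[0,0,0],"jaw":0},
    {"xyz":[0,0,-5],"twist":[0,0,0],"jaw":0},
    {"xyz":[0,0,-6.8],"twist":[0,0,0],"jaw":0},
  ],
)

```text
time_s: 25.72
tool_pos: [0.4749, -0.0722, 0.3064]
tool_rot: [180.0, -0.0, 0.0]
force: [-0.0, 0.1, -0.2]
grip_width: 0.0866
grasp_force: 0.0
```

Request:
servo_tool(
  plan=[
    {"xyz":[-1,-3,0],"twist":[0,0,0],"jaw":0},
    {"xyz":[-2,-6.5,0],"twist":[0,0,0],"jaw":0},
    {"xyz":[-3,-10,0],"twist":[0,0,0],"jaw":0},
    {"xyz":[-4,-13.5,0],"twist":[0,0,0],"jaw":0},
    {"xyz":[-5,-17,0],"twist":[0,0,0],"jaw":0},
    {"xyz":[-6,-21,0],"twist":[0,0,0],"jaw":0},
    {"xyz":[-7,-25,0],"twist":[0,0,0],"jaw":0},
    {"xyz":[-8,-29,0],"twist":[0,0,0],"jaw":0},
    {"xyz":[-9,-32,0],"twist":[0,0,0],"jaw":0},
    {"xyz":[-10.3,-34.4,0],"twist":[0,0,0],"jaw":0},
  ],
)

```text
time_s: 26.55
tool_pos: [0.371, 0.2745, 0.3059]
tool_rot: [-179.9, -0.1, 0.1]
force: [0.6, -0.1, -0.8]
grip_width: 0.0875
grasp_force: 0.0
```

Request:
servo_tool(
  plan=[
    {"xyz":[0,0,0],"twist":[0,0,0],"jaw":0},
    {"xyz":[0,0,0],"twist":[0,0,0],"jaw":0},
    {"xyz":[0,0,0],"twist":[0,0,0],"jaw":0},
  ],
)

```text
time_s: 26.8
tool_pos: [0.3721, 0.2712, 0.305]
tool_rot: [180.0, -0.0, -0.0]
force: [0.5, -1.2, 1.2]
grip_width: 0.0872
grasp_force: 0.0
```

```bash
python3 -c "
from h import *
c,q=wrist('green',(.3725,.2725),60)
print(q[3].min(0),q[3].max(0))"
```

```text
green seed [317. 197.] px [ 318.1  199.3 1951.5] xy [0.3702 0.2715] tool [0.3725 0.2706 0.3049] [ 1.7995e+02 -3.0000e-02 -1.0000e-01] move cm (yaw0) [-0.23 -0.09] time 26.85 qpos [  17.    3.  -56.  115.    2.   64. -131.]
[293 175] [343 224]
```

Request:
servo_tool(
  plan=[
    {"xyz":[-0.2,-0.1,2],"twist":[0,0,0],"jaw":0},
    {"xyz":[-0.2,-0.1,5],"twist":[0,0,0],"jaw":0},
    {"xyz":[-0.2,-0.1,8],"twist":[0,0,0],"jaw":0},
    {"xyz":[-0.2,-0.1,10],"twist":[0,0,0],"jaw":0},
    {"xyz":[-0.2,-0.1,11.3],"twist":[0,0,0],"jaw":0},
    {"xyz":[-0.2,-0.1,11.8],"twist":[0,0,0],"jaw":0},
    {"xyz":[-0.2,-0.1,12],"twist":[0,0,0],"jaw":0},
    {"xyz":[-0.2,-0.1,12],"twist":[0,0,0],"jaw":0},
    {"xyz":[-0.2,-0.1,12],"twist":[0,0,0],"jaw":0},
  ],
)

```text
time_s: 27.6
tool_pos: [0.3706, 0.2726, 0.1856]
tool_rot: [-180.0, -0.1, -0.1]
force: [0.5, 0.4, -0.1]
grip_width: 0.0868
grasp_force: 0.0
```

Request:
servo_tool(
  plan=[
    {"xyz":[0,0,0],"twist":[0,0,0],"jaw":1},
    {"xyz":[0,0,0],"twist":[0,0,0],"jaw":1},
    {"xyz":[0,0,0],"twist":[0,0,0],"jaw":1},
    {"xyz":[0,0,0],"twist":[0,0,0],"jaw":1},
    {"xyz":[0,0,0],"twist":[0,0,0],"jaw":1},
    {"xyz":[0,0,0],"twist":[0,0,0],"jaw":1},
    {"xyz":[0,0,0],"twist":[0,0,0],"jaw":1},
    {"xyz":[0,0,0],"twist":[0,0,0],"jaw":1},
  ],
)

```text
time_s: 28.27
tool_pos: [0.3698, 0.2726, 0.1847]
tool_rot: [180.0, 0.0, 0.0]
force: [0.6, -0.4, 0.6]
grip_width: 0.0451
grasp_force: 25.0
```

Request:
servo_tool(
  plan=[
    {"xyz":[0,0,-1],"twist":[0,0,0],"jaw":1},
    {"xyz":[0,0,-4],"twist":[0,0,0],"jaw":1},
    {"xyz":[0,0,-7.5],"twist":[0,0,0],"jaw":1},
    {"xyz":[1,2,-10.5],"twist":[0,0,0],"jaw":1},
    {"xyz":[3,4,-12],"twist":[0,0,0],"jaw":1},
    {"xyz":[5,7,-12],"twist":[0,0,0],"jaw":1},
    {"xyz":[7,10,-12],"twist":[0,0,0],"jaw":1},
    {"xyz":[9,13,-12],"twist":[0,0,0],"jaw":1},
    {"xyz":[11,16,-12],"twist":[0,0,0],"jaw":1},
    {"xyz":[13,19,-12],"twist":[0,0,0],"jaw":1},
  ],
)

```text
time_s: 29.1
tool_pos: [0.5005, 0.0812, 0.3056]
tool_rot: [180.0, -0.1, 0.0]
force: [0.6, -0.5, -0.1]
grip_width: 0.0451
grasp_force: 25.0
```

Request:
servo_tool(
  plan=[
    {"xyz":[2,3,0],"twist":[0,0,0],"jaw":1},
    {"xyz":[4,6,0],"twist":[0,0,0],"jaw":1},
    {"xyz":[5.5,8.5,0],"twist":[0,0,0],"jaw":1},
    {"xyz":[6.3,10,0],"twist":[0,0,0],"jaw":1},
    {"xyz":[6.3,10,0],"twist":[0,0,0],"jaw":1},
    {"xyz":[6.3,10,0],"twist":[0,0,0],"jaw":1},
    {"xyz":[6.3,10,0],"twist":[0,0,0],"jaw":1},
    {"xyz":[6.3,10,0],"twist":[0,0,0],"jaw":1},
  ],
)

```text
time_s: 29.77
tool_pos: [0.5622, -0.0152, 0.305]
tool_rot: [-180.0, 0.0, 0.2]
force: [-0.2, 0.8, -0.6]
grip_width: 0.0451
grasp_force: 25.0
```

```bash
python3 -c "
from h import *
c=env.read_camera('wrist');t=env.get_obs()['tool_pos'];print(t)
q=blob(c['img'],'brass',(319,87),60);print(q[:3],ray(c,q[0],q[1],.032))
cv2.imwrite('pics/w7.png',c['img'][:,:,::-1])"
```

```text
[ 0.56223126 -0.01531792  0.30504187]
(321.696270045819, 85.43982674684995, 4656.0) [ 0.65400715 -0.01696655  0.032     ]
```

View pics/w7.png

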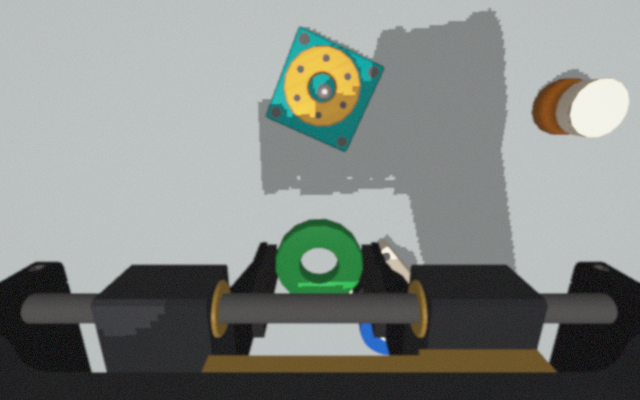

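The brass housing lies flat on teal at (322,85) with the pin tip at (324,91) inside its bore. The green seal is held level at (319,262).

Request:
servo_tool(
  plan=[
    {"xyz":[2,0.15,0],"twist":[0,0,0],"jaw":1},
    {"xyz":[5,0.15,0],"twist":[0,0,0],"jaw":1},
    {"xyz":[8,0.15,1],"twist":[0,0,0],"jaw":1},
    {"xyz":[9,0.15,2],"twist":[0,0,0],"jaw":1},
    {"xyz":[9,0.15,3],"twist":[0,0,0],"jaw":1},
    {"xyz":[9,0.15,4],"twist":[0,0,0],"jaw":1},
    {"xyz":[9,0.15,4.7],"twist":[0,0,0],"jaw":1},
    {"xyz":[9,0.15,5.2],"twist":[0,0,0],"jaw":1},
    {"xyz":[9,0.15,5.7],"twist":[0,0,0],"jaw":1},
    {"xyz":[9,0.15,6.2],"twist":[0,0,0],"jaw":1},
  ],
)

```text
time_s: 30.65
tool_pos: [0.6524, -0.0189, 0.2429]
tool_rot: [180.0, -0.0, -0.0]
force: [-0.3, -0.5, -0.7]
grip_width: 0.0453
grasp_force: 25.0
```

Request:
servo_tool(
  plan=[
    {"xyz":[0,0,0.5],"twist":[0,0,0],"jaw":1},
    {"xyz":[0,0,1],"twist":[0,0,0],"jaw":1},
    {"xyz":[0,0,1.4],"twist":[0,0,0],"jaw":1},
    {"xyz":[0,0,1.7],"twist":[0,0,0],"jaw":1},
    {"xyz":[0,0,1.8],"twist":[0,0,0],"jaw":1},
    {"xyz":[0,0,1.8],"twist":[0,0,0],"jaw":1},
    {"xyz":[0,0,1.8],"twist":[0,0,0],"jaw":1},
  ],
)

```text
time_s: 31.23
tool_pos: [0.653, -0.0189, 0.2248]
tool_rot: [-180.0, -0.0, -0.0]
force: [-0.4, 0.4, 0.4]
grip_width: 0.0454
grasp_force: 25.0
```

Release, retreat up and back, then check.

Request:
servo_tool(
  plan=[
    {"xyz":[0,0,0],"twist":[0,0,0],"jaw":0.35},
    {"xyz":[0,0,0],"twist":[0,0,0],"jaw":0},
    {"xyz":[0,0,0],"twist":[0,0,0],"jaw":0},
    {"xyz":[0,0,0],"twist":[0,0,0],"jaw":0},
    {"xyz":[0,0,0],"twist":[0,0,0],"jaw":0},
    {"xyz":[0,0,-1],"twist":[0,0,0],"jaw":0},
    {"xyz":[0,0,-3],"twist":[0,0,0],"jaw":0},
    {"xyz":[0,0,-6],"twist":[0,0,0],"jaw":0},
    {"xyz":[0,0,-9],"twist":[0,0,0],"jaw":0},
    {"xyz":[0,0,-12],"twist":[0,0,0],"jaw":0},
  ],
)

```text
time_s: 32.07
tool_pos: [0.6526, -0.0187, 0.3467]
tool_rot: [-180.0, -0.0, 0.0]
force: [0.4, 0.1, 0.6]
grip_width: 0.0868
grasp_force: 0.0
```

Request:
servo_tool(
  plan=[
    {"xyz":[-2,-4,0],"twist":[0,0,0],"jaw":0},
    {"xyz":[-4,-8,0],"twist":[0,0,0],"jaw":0},
    {"xyz":[-6,-11,0],"twist":[0,0,0],"jaw":0},
    {"xyz":[-8,-14,0],"twist":[0,0,0],"jaw":0},
    {"xyz":[-10,-17,0],"twist":[0,0,0],"jaw":0},
    {"xyz":[-10,-21,0],"twist":[0,0,0],"jaw":0},
    {"xyz":[-10,-25,0],"twist":[0,0,0],"jaw":0},
    {"xyz":[-10,-27,0],"twist":[0,0,0],"jaw":0},
    {"xyz":[-10,-27,0],"twist":[0,0,0],"jaw":0},
    {"xyz":[-10,-27,0],"twist":[0,0,0],"jaw":0},
  ],
)

```text
time_s: 32.9
tool_pos: [0.5522, 0.2528, 0.3454]
tool_rot: [-180.0, -0.0, 0.2]
force: [0.2, -0.1, -0.1]
grip_width: 0.087
grasp_force: 0.0
```

```bash
python3 -c "
from h import *
a=env.read_camera('scene')['img'][150:290,120:380];b=env.read_camera('top')['img'][140:240,280:480]
cv2.imwrite('pics/end.png',np.vstack([cv2.resize(a,(600,323)),cv2.resize(b,(554,277)) if 0 else np.pad(cv2.resize(b,(554,277)),((0,0),(0,46),(0,0)))])[:,:,::-1])
o=env.get_obs();print(o['tool_pos'],o['time_s'],o['grip_width'],o['force'])"
```

```text
[0.55331597 0.24978385 0.34486021] 33.0 0.08676677251082691 [-0.15313078 -1.21667214 -0.56349714]
```

View pics/end.png

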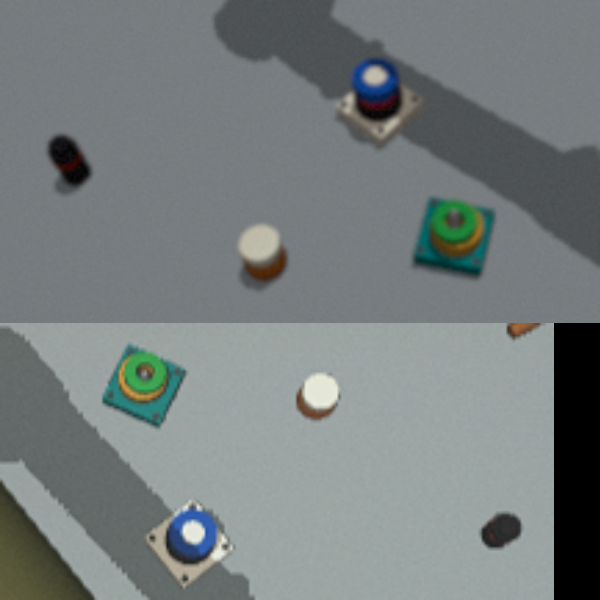

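Both stacks are complete and flat: blue, red and black at (376,85), green and brass at (455,230). The jar at (262,250) and the cartridge at (69,160) are upright where they were. I'll hand it in.

```bash
python3 -c "
from cell import env
print(env.sign_off())"
```

```text
the job is handed in; nothing more can be done
None
```

The job is handed in: black, red and blue are stacked on the white fixture and brass and green on the teal one, all released and looking flat in the final pictures, with the jar and cartridge left standing, after 33 s of robot time; the sign-off returned no verdict.

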